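Put the long inspection lens away in its case

ROBOT

A 6-joint arm with a two-finger parallel gripper is mounted at the origin on the work surface. World frame = base frame: x ahead of the robot, y to its left, z up, the work surface at z = 0. Lengths are in m, angles in rad, forces in N, time in s.
With the tool pointing down it reaches from about 0.35 to 0.875 m from the base axis. Payload 15.5 kg.
Tool frame: the origin (TCP) lies midway between the tips of the shut fingers; the grasp point (between the pads) lies arm.grasp_offset behind it (arm.grasp_offset is the distance from the TCP to the grasp point, in m); z points along the fingers, y is the line along which they close (so a half turn about z gives the same grasp; the last joint's range is limited). The gripper opens to 85 mm and grips with 20 to 120 N. Pads are 22 mm wide; open, the fingers measure 114 mm over their backs; the gripper's body (76 mm by 85 mm) begins 54 mm behind the grasp point. The pads swing forward as they close: fully open they stand 13 mm farther back than shut.
Start: joints at [-1.377, 0.494, 1.345, -0, 1.302, -0.096], TCP at [0.179, -0.599, 0.231] pointing down, gripper open.
Joint ranges: [-2.91, 2.91], [-0.82, 2.16], [0.22, 2.67], [-1.22, 4.37], [0.12, 2.79], [-3.08, 3.08]. Speed limits (rad/s): [1.89, 1.89, 2.57, 3.01, 3.01, 3.01].

INTERFACE

Orientations are given as a 3x3 rotation matrix whose columns are the frame's x, y, z axes.
In Python, from cell import readout, vision, arm, nets gives the robot as it stands. The module is installed in compiled form; this text tells all that it offers.
- The arm moves only by the shell command python3 -m jog 'ROWS' [FORCE]. ROWS is JSON, a list of rows, each a list of 7 numbers: the shift along the world's x, y, z as a fraction of full scale, then the turn, a rotation vector about the world's x, y, z as a fraction of full scale, then the closure, from -1 (fully open) to 1 (shut). In form: [[dx, dy, dz, wx, wy, wz, grip], ...]. A call has 1 to 12 rows; each row shifts and turns the commanded pose from where the row before left it; what a row does not reach is not made up. Full scale, the value 1, is 20 mm for a shift and 30 degrees for a turn. A row lasts 1/10 s, in which the tool goes at most 50 mm and 8.59 degrees, less where a joint would pass 70% of its speed; a pose out of reach is approached as far as the arm can. A call with a number of a shift or a turn outside -1 to 1 is refused whole. A call with a gripper value outside its range is refused whole. The fingers move at their own pace and stop on an object; FORCE is the grip in N (left out, the last holds). Time passes only in rows, so rows that do not move let the fingers close. It gives the time, the measured TCP pose, the force, the opening and the grip force at its end, in the units of the state.
- readout.sense(): the state, without advancing time (a new reading comes with each control period).
- vision.get_image(name): name is "scene" or "top" or "wrist"; returns a dict with "pixels" (420x560x3 uint8, blue, green, red), "z_map" (420x560 float32, m along the optical axis (not along the pixel's ray), 0 where there is no reading), "fx", "fy", "cx", "cy" (pixels), "R" (3x3) and "t" (3): a world point X has camera coordinates R X + t; the wrist camera has in their place "tool_from_camera" (4x4, takes a point from camera to tool coordinates, whose origin is the TCP and whose axes are the flange's). Camera axes: x right, y down, z forward; pixel columns grow to the right and rows downward; lengths in m; the calibration is good to about 2 mm. The wrist camera is an equidistant fisheye: a pixel r from the principal point sees the ray r / f radians off the axis. A picture is of the moment at which its call begins: read the wrist's pose just before it.
- arm.sign_off(): hands the job in; it is judged then, once.
Trained networks look in a picture, given as the dict that the camera call returned (one of the last four; its "shot" number tells which), for a name from the list of things; names that differ only in an ending like _2 or _b are one class to them, and where a whole thing is asked for, a point or a joint stands for the part that bears it (a point fixed in the world has none). Each returns a list of dicts, best first, with "p" (0 to 1); they miss things now and then, are a little off and sometimes report something else, mostly with a low value. They report only what shows in the picture. A call takes as long as a camera call. They do not tell look-alikes from the thing itself.
- nets.outline_of(picture, target): "mask" (420x560 bool, what is visible of it) and "rect" ([centre column, centre row, width, height] in pixels, round what is visible of it).
- nets.tip_of(picture, target): "xy" ([column, row] in pixels: a listed point, or the origin of a listed thing).
The state is a dict: "clock": time; "joint_pos": joint angles; "qd": joint speeds; "tau": joint torques, N m; "eef_pos": TCP position; "eef_rot": TCP orientation; "force": force on the tool from outside, world axes, zero at the start; "moment": the same for the moment, N m; "grip_width": finger opening in m; "grasp_force": force on a finger pad.
Only numpy, scipy, OpenCV 4.12 (cv2) and the standard library are available. Lean on these libraries where they do the work, as an engineer would, in place of code of your own. Each camera call takes 0.05 s, during which the arm holds its last target. There are 200 camera calls.

TASK

Put the long camera lens away: take it off the metal rest, lay it in the white padded cradle of the open grey case with its wide front end at the end of the case where the cradle leaves more free length, then shut the lid fully. It is delicate optics: grip it with no more than 40 N, set it down softly without dropping or pressing it, do not slam the lid, and leave the short lens and the other things where they are.

Things in the scene. Friction and masses are not known exactly. Their poses are not given: they have to be found in the camera images.
- long_lens: the lens to put away: black, lying, 150 mm long, about 0.35 kg, delicate. Origin on its axis; x runs along the axis to the wide front (glass) end; it may be rolled about x. Steel mount end, diameter 42: x -70 to -58; slim barrel, diameter 50, hold here: x -58 to 34; wide front ring, diameter 62: x 34 to 80. Centre of mass near x = 0. On the rest, x = -38 to 14 is free to grip, best at x = -12
- long_lens_front (a point): centre of the front glass of the long lens, on its axis at x = 80
- short_lens: a similar but shorter lens, 100 mm long (x = -56 to 44, barrel diameter 50, front ring diameter 62), lying beside the long one on the rest. Leave it alone.
- rest: low fixed aluminium lens rest, 120 x 200 mm. Origin under the middle of its two places. The two lenses lie in 90 degree V saddles along its x, fronts to +x, at y = -60 and y = +60, axes 42 above the table; either lens can be in either place. Saddles 32 high, 68 wide, touching the barrels at lens x = -46 to -38 and 14 to 22
- case: grey plastic instrument case, open on top, fixed to the table: outside 172 (x) by 212 (y) by 85 high, walls and floor 6 thick. Origin under its centre. Lid hinged along the far (+x) top edge
- cradle_axis (a point): where the long lens's origin belongs in the case, 42 above the table; x points where its front must point (along the case's +y). The cradle is two white padded V saddles for the 50 mm barrel, at x = -54 to -42 and 14 to 24, tops 32 above the table, 68 wide. Case's inner ends at x = -95 and 105, long sides at y = -80 and 80. Lens may lie up to 9 mm off along x
- lid (a joint): lid angle in rad: 0 shut, 1.57 standing upright, more is leaning back away from the case. It has a stiff hinge and stays where it is left; about 3 N at its free edge moves it
- lid_hinge (a point): middle of the lid's hinge line, 86 above the table; the frame turns with the lid: its -x runs from the hinge to the free edge, z is the outer face's normal. The lid is 172 (to the edge) by 212 by 8 thick, inner face at z = 0, outer face at z = 8
- lid_edge (a point): middle of the small black lip on the free edge of the lid, on its outer face, 185 from the hinge line. The lip is 70 wide, 13 long, 8 thick
- cleaner: small bottle, diameter 48, 120 high. Leave it alone
- lens_cap: black lens cap lying flat, diameter 66, 12 high. Leave it alone
- parts_dish: steel dish, diameter 90, 35 high. Leave it alone
Not all that is in view belongs to the job. Of the things shaped like the rest, the aluminium one is meant. Leave any pink or red look-alike of the long_lens alone.

How it is judged:
By the outcome, as a careful person would: the job done as asked, in the order asked, and still so for the second after the job is handed in, with the robot touching nothing.
It also fails if it takes over 70 s, if anything falls off the work surface, if the arm or the gripper's body presses on something with over 40 N, if the wrist force passes 120 N, or if a joint passes its speed limit or range.

## Working session

There is one attempt and no reset: what is moved stays moved. The work goes in short steps, Python scripts to look and compute and a shell command to move; the robot and the scene stay as the last step left them, time stands still between calls to the robot, and variables do not carry over. Pictures are saved under pics/ and viewed, at most 10 in all, crops included, and the job is handed in when it is done.

```bash
mkdir -p pics; cat > h.py <<'E'
import numpy as np, cv2
from cell import readout, vision, arm, nets
def world(p,uv):
    u,v=int(round(uv[0])),int(round(uv[1])); z=p["z_map"][v,u]
    c=np.array([(uv[0]-p["cx"])/p["fx"]*z,(uv[1]-p["cy"])/p["fy"]*z,z])
    return np.array(p["R"]).T@(c-np.array(p["t"]))
def cloud(p):
    v,u=np.mgrid[0:420,0:560]; z=p["z_map"]
    c=np.stack([(u-p["cx"])/p["fx"]*z,(v-p["cy"])/p["fy"]*z,z],-1)
    return (c-np.array(p["t"]))@np.array(p["R"])
def state():
    s=readout.sense(); print("t",s["clock"],"pos",np.round(s["eef_pos"],4),"F",np.round(s["force"],1),"w",s["grip_width"],"g",s["grasp_force"]); print(np.round(s["eef_rot"],3).tolist(), np.round(s["joint_pos"],2)); return s
E
python3 - <<'E'
from h import *
np.set_printoptions(precision=4,suppress=True)
s=state(); print(arm.grasp_offset)
ims=[]
for n in ("scene","top"):
    p=vision.get_image(n); ims.append(p); cv2.imwrite(f"pics/{n}0.png",p["pixels"])
    C=cloud(p)
    for t in ["long_lens","short_lens","rest","case","lid","cleaner","lens_cap","parts_dish"]:
        for o in nets.outline_of(p,t)[:3]:
            m=o["mask"]&(p["z_map"]>0); X=C[m]
            print(n,t,round(o["p"],2),np.round(o["rect"]),np.median(X,0),X.min(0),X.max(0))
    for t in ["long_lens","long_lens_front","short_lens","rest","case","cradle_axis","lid_hinge","lid_edge"]:
        for o in nets.tip_of(p,t)[:3]:
            print(n,t,round(o["p"],2),np.round(o["xy"],1),world(p,o["xy"]))
E
```

```text
t 0.0 pos [ 0.1785 -0.5986  0.2307] F [ 0.3  0.5 -0.5] w 0.08558147729881745 g 0.0
[[0.958, 0.286, -0.0], [0.286, -0.958, 0.001], [0.0, -0.001, -1.0]] [-1.38  0.49  1.35 -0.    1.3  -0.1 ]
0.0187
scene long_lens 0.97 [240. 196.  48.  40.] [ 0.5067 -0.2219  0.0614] [ 0.3823 -0.2802  0.0015] [ 0.5643 -0.1987  0.0795]
scene long_lens 0.81 [198. 173.  32.  43.] [ 0.5113 -0.3969  0.0481] [ 0.4586 -0.5118 -0.0042] [ 0.5522 -0.3221  0.0696]
scene long_lens 0.61 [183. 124.  36.  38.] [ 0.4203 -0.5782  0.0464] [ 0.3199 -0.6418 -0.0045] [ 0.4778 -0.545   0.0701]
scene short_lens 0.63 [271. 215.  28.  35.] [ 0.4868 -0.1045  0.06  ] [ 0.3938 -0.1523 -0.0022] [ 0.526  -0.0798  0.0758]
scene rest 0.91 [279. 147.  68.  46.] [ 0.244  -0.2823  0.0074] [ 0.1537 -0.3957 -0.0073] [ 0.3226 -0.176   0.0396]
scene rest 0.84 [191. 252.  77.  62.] [ 0.7183 -0.2257  0.0075] [ 0.6461 -0.3383 -0.0041] [ 0.7864 -0.1234  0.0391]
scene rest 0.78 [266. 213.  54.  51.] [ 0.474  -0.1709  0.0074] [ 0.4014 -0.2217 -0.0094] [ 0.5302 -0.0715  0.0433]
scene case 0.96 [364. 279.  99.  97.] [0.4585 0.2219 0.0494] [ 0.3439  
[... 3106 characters left out ...]
-0.2296  0.0694]
top long_lens_front 0.73 [390.3 216.9] [ 0.4884 -0.4891 -0.0011]
top long_lens_front 0.59 [416.6 219.7] [ 0.4785 -0.5823  0.0053]
top short_lens 0.68 [285.2 216.1] [ 0.4829 -0.1059  0.065 ]
top rest 0.84 [305.7 217.9] [ 0.4814 -0.181   0.0085]
top rest 0.65 [318.7 149.6] [ 0.7334 -0.228   0.0091]
top case 0.68 [194.3 221.5] [0.4649 0.2231 0.008 ]
top cradle_axis 0.83 [196.1 221.6] [0.4648 0.2171 0.0051]
top lid_hinge 0.6 [194.3 194.5] [0.5495 0.204  0.1209]
top lid_hinge 0.56 [195.  222.9] [0.4603 0.2217 0.0013]
top lid_hinge 0.17 [186.9 178.6] [0.6226 0.2549 0.0056]
top lid_edge 0.65 [190.  181.1] [0.5718 0.1895 0.2709]
top lid_edge 0.38 [139.  224.3] [0.4535 0.4265 0.0003]
```

```bash
python3 - <<'E'
from h import *
a=cv2.imread("pics/scene0.png");b=cv2.imread("pics/top0.png")
a=cv2.resize(a[90:370,140:480],None,fx=1.9,fy=1.9,interpolation=3); cv2.imwrite("pics/s1.png",a)
b=cv2.resize(b[130:290,130:450],None,fx=2.4,fy=2.4,interpolation=3); cv2.imwrite("pics/t1.png",b)
E
```

```text
(no output)
```

View pics/s1.png

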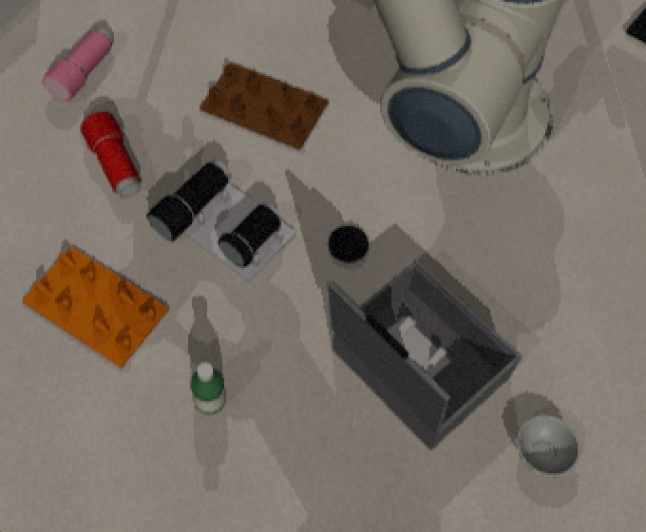

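View pics/t1.png

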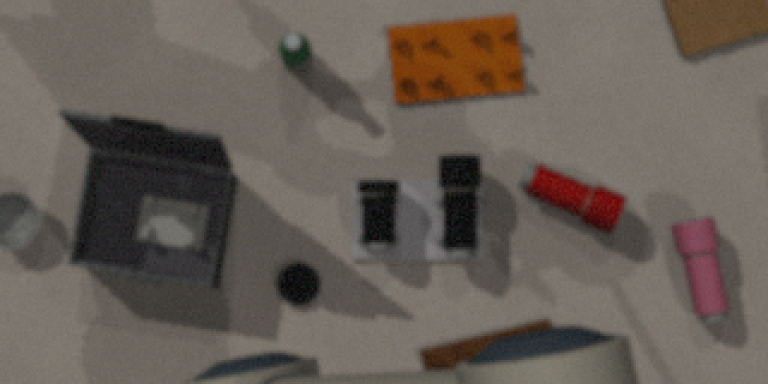

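The scene picture shows the black long lens at about (187,205) in the crop, on the aluminium rest with its front towards the robot's +x. The short lens is at (250,235), the red and pink look-alikes are off to the left, and the open case is at (420,350). The top picture agrees and shows the case yawed about -10°, with the lid slightly past upright. I'll move over the lens and measure with the wrist camera.

```bash
python3 -m jog '[[0.7,1,0,0,0,-0.03,-1],[0.7,1,0,0,0,-0.03,-1],[0.7,1,0,0,0,-0.03,-1],[0.7,1,0,0,0,-0.03,-1],[0.7,1,0,0,0,-0.03,-1],[0.7,1,0,0,0,-0.03,-1],[0.7,1,0,0,0,-0.03,-1],[0.7,1,0,0,0,-0.03,-1],[0.7,1,0,0,0,-0.03,-1],[0.7,1,0,0,0,-0.03,-1]]' 25 && python3 -m jog '[[0.8,1,0,0,0,-0.03,-1],[0.8,1,0,0,0,-0.03,-1],[0.8,1,0,0,0,-0.03,-1],[0.8,1,0,0,0,-0.03,-1],[0.8,1,0,0,0,-0.03,-1],[0.8,1,0,0,0,-0.03,-1],[0.8,1,0,0,0,-0.03,-1],[0.8,0.9,0,0,0,-0.03,-1],[0,0,0,0,0,-0.02,-1],[0,0,0,0,0,0,-1]]'
cat >> h.py <<'E'
def wrist():
    s=readout.sense(); p=vision.get_image("wrist")
    T=np.eye(4);T[:3,:3]=s["eef_rot"];T[:3,3]=s["eef_pos"]
    p["W"]=T@np.array(p["tool_from_camera"]); return p
def wcloud(p,uv=None):
    if uv is None: v,u=np.mgrid[0:420,0:560].astype(float)
    else: u,v=float(uv[0]),float(uv[1])
    z=p["z_map"] if uv is None else p["z_map"][int(round(v)),int(round(u))]
    a,b=(u-p["cx"])/p["fx"],(v-p["cy"])/p["fy"]; th=np.hypot(a,b)+1e-9; k=np.tan(th)/th*z
    c=np.stack([a*k,b*k,z+0*a],-1); return c@p["W"][:3,:3].T+p["W"][:3,3]
def show(X):
    c,sz,an=cv2.minAreaRect((X[:,:2]*1000).astype(np.float32)); return np.round(c,1),np.round(sz,1),round(an,2)
E
python3 - <<'E'
from h import *
np.set_printoptions(precision=4,suppress=True)
state(); p=wrist(); cv2.imwrite("pics/w1.png",p["pixels"]); C=wcloud(p)
for t in ["long_lens","short_lens","rest"]:
    for o in nets.outline_of(p,t)[:3]:
        X=C[o["mask"]&(p["z_map"]>0)]; print(t,round(o["p"],2),np.round(o["rect"]),np.median(X,0),show(X[X[:,2]>0.04]) if (X[:,2]>.04).sum()>20 else "")
for t in ["long_lens","long_lens_front","short_lens","rest"]:
    for o in nets.tip_of(p,t)[:2]: print(t,round(o["p"],2),np.round(o["xy"],1),wcloud(p,o["xy"]))
# black lens from depth: points above 45mm near
for nm,CC in (("wrist",C),("top",cloud(vision.get_image("top"))),("scene",cloud(vision.get_image("scene")))):
    X=CC.reshape(-1,3); X=X[(X[:,2]>.05)&(X[:,2]<.09)&(abs(X[:,0]-.48)<.12)&(abs(X[:,1]+.235)<.055)]
    print(nm,len(X),X.min(0),X.max(0),show(X))
    # ridge
    for lo in np.arange(.41,.58,.02):
        Y=X[(X[:,0]>lo)&(X[:,0]<lo+.02)]
        if len(Y)>8: print(round(lo,2),len(Y),np.percentile(Y[:,1],[3,97]),np.percentile(Y[:,2],95), end=" | ")
    print()
E
```

```text
clock: 2.7
eef_pos: [0.3191, -0.3981, 0.2314]
eef_rot: [[0.991, 0.132, 0.0], [0.132, -0.991, -0.0], [0.0, 0.0, -1.0]]
force: [1.0, -0.2, 0.2]
grip_width: 0.0856
grasp_force: 0.0
clock: 3.7
eef_pos: [0.4467, -0.2407, 0.2313]
eef_rot: [[1.0, -0.002, -0.0], [-0.002, -1.0, -0.0], [-0.0, 0.0, -1.0]]
force: [-1.0, 0.8, 0.7]
grip_width: 0.0855
grasp_force: 0.0
t 3.7 pos [ 0.4467 -0.2407  0.2313] F [-1.   0.8  0.7] w 0.08548054060485445 g 0.0
[[1.0, -0.002, -0.0], [-0.002, -1.0, -0.0], [-0.0, 0.0, -1.0]] [-0.61  0.33  1.63 -0.    1.18  0.96]
long_lens 0.9 [420. 139. 127.  96.] [ 0.5063 -0.3956  0.049 ] (array([ 505.2, -397.4]), array([150.7,  60. ]), 68.32)
long_lens 0.84 [531. 221.  43. 103.] [ 0.4171 -0.5767  0.0461] (array([ 398.3, -584.9]), array([151.1,  57.9]), 6.93)
long_lens 0.71 [273. 147.  65. 146.] [ 0.4981 -0.2342  0.0642] (array([ 487.7, -235.2]), array([151.5,  62.3]), 2.8)
short_lens 0.62 [ 18. 196.  36. 135.] [0.4502 0.1126 0.0402] (array([450.4, 114.2]), array([ 27.2, 173.7]), 88.31)
short_lens 0.56 [160. 163.  56. 102.] [ 0.4788 -0.1228  0.0626] (array([ 474.4, -115.9]), ar
[... 1121 characters left out ...]
11  -0.2532  0.0503] [ 0.5584 -0.2068  0.0724] (array([ 481.5, -217.1]), array([152.1,  38.8]), 15.04)
0.41 61 [-0.2505 -0.2166] 0.06914969282398903 | 0.43 26 [-0.2377 -0.2133] 0.06999116347211841 | 
scene 669 [ 0.4086 -0.257   0.05  ] [ 0.5642 -0.1985  0.0776] (array([ 486.5, -228.7]), array([155.4,  58.4]), 1.42)
0.41 54 [-0.2483 -0.2135] 0.06622557097456584 | 0.43 75 [-0.2505 -0.2099] 0.06805573307149543 | 0.45 83 [-0.2509 -0.2091] 0.06848031805962265 | 0.47 79 [-0.2482 -0.2078] 0.0684398033907095 | 0.49 86 [-0.2504 -0.2098] 0.06862190976257257 | 0.51 89 [-0.2522 -0.2028] 0.07458746373729587 | 0.53 107 [-0.2531 -0.203 ] 0.07409051092345548 | 0.55 95 [-0.2529 -0.2045] 0.07402778113404335 |
```

```bash
python3 -m jog '[[0.6,0.17,-0.5,0,0,0,-1],[0.6,0.17,-1,0,0,0,-1],[0,0,-1,0,0,0,-1],[0,0,-1,0,0,0,-1],[0,0,-1,0,0,0,-1],[0,0,-1,0,0,0,-1],[0,0,0,0,0,0,-1]]' && python3 - <<'E'
from h import *
state(); p=wrist(); cv2.imwrite("pics/w2.png",p["pixels"]); C=wcloud(p)
X=C.reshape(-1,3); X=X[(X[:,2]>.035)&(X[:,2]<.09)&(abs(X[:,0]-.48)<.1)&(abs(X[:,1]+.235)<.055)]
print(X.min(0),X.max(0))
for lo in np.arange(.41,.58,.02):
    Y=X[(X[:,0]>lo)&(X[:,0]<lo+.02)]
    if len(Y)>8: print(round(lo,2),len(Y),np.percentile(Y[:,1],[2,98]).round(4),np.percentile(Y[:,2],95).round(4))
E
```

```text
clock: 4.9
eef_pos: [0.4699, -0.2331, 0.1187]
eef_rot: [[1.0, -0.003, -0.003], [-0.003, -1.0, 0.002], [-0.003, -0.002, -1.0]]
force: [0.5, 0.3, 0.5]
grip_width: 0.0855
grasp_force: 0.0
t 4.9 pos [ 0.4699 -0.2331  0.1187] F [0.5 0.3 0.5] w 0.08548717153854171 g 0.0
[[1.0, -0.003, -0.003], [-0.003, -1.0, 0.002], [-0.003, -0.002, -1.0]] [-0.57  0.5   1.72  0.    0.93  1.  ]
[ 0.41184854 -0.26465156  0.03502392] [ 0.56328491 -0.20176324  0.07421055]
0.41 1009 [-0.2554 -0.2131] 0.0658
0.43 1764 [-0.2574 -0.2111] 0.0663
0.45 1940 [-0.2567 -0.2106] 0.0663
0.47 2148 [-0.2568 -0.2104] 0.0663
0.49 2286 [-0.2568 -0.2106] 0.0663
0.51 2754 [-0.2611 -0.2058] 0.0725
0.53 3107 [-0.2618 -0.2052] 0.0727
0.55 1881 [-0.2615 -0.2052] 0.0725
```

View pics/w2.png

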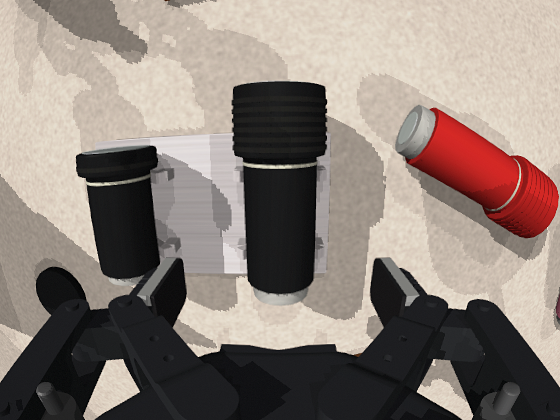

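The wrist view shows the long lens upright in the frame, barrel at columns 245–314 and centred between the fingers, with the short lens clear on the left at (120,210). Descending to grip.

```bash
python3 -m jog '[[0.03,-0.03,-1,0,0,0,-1],[0,0,-1,0,0,0,-1],[0,0,-1,0,0,0,-1],[0,0,-1,0,0,0,-1],[0,0,-0.7,0,0,0,-1],[0,0,-0.25,0,0,0,-1],[0,0,0,0,0,0,-1]]' && python3 -m jog '[[0,0,0,0,0,0,0],[0,0,0,0,0,0,1],[0,0,0,0,0,0,1],[0,0,0,0,0,0,1],[0,0,0,0,0,0,1],[0,0,0,0,0,0,1],[0,0,0,0,0,0,1],[0,0,0,0,0,0,1],[0,0,0,0,0,0,1]]' 25
```

```text
clock: 5.65
eef_pos: [0.4716, -0.2348, 0.0225]
eef_rot: [[1.0, -0.003, 0.0], [-0.003, -1.0, -0.0], [0.0, 0.0, -1.0]]
force: [-0.0, -0.8, 0.5]
grip_width: 0.0849
grasp_force: 0.0
clock: 6.55
eef_pos: [0.4716, -0.2344, 0.0231]
eef_rot: [[1.0, -0.004, 0.001], [-0.004, -1.0, -0.0], [0.001, -0.0, -1.0]]
force: [1.3, 6.5, 10.1]
grip_width: 0.0493
grasp_force: 24.2
```

```bash
python3 -m jog '[[0,0,0.2,0,0,0,1],[0,0,0.5,0,0,0,1],[0,0,1,0,0,0,1],[0,0,1,0,0,0,1],[0,0,1,0,0,0,1],[0,0,1,0,0,0,1],[0,0,1,0,0,0,1],[0,0,1,0,0,0,1],[0,0,1,0,0,0,1],[0,0,0.8,0,0,0,1],[0,0,0,0,0,0,1]]' && python3 - <<'E'
from h import *
state(); p=wrist(); cv2.imwrite("pics/w3.png",p["pixels"]); C=wcloud(p)
X=C.reshape(-1,3); X=X[(X[:,2]>.15)&(X[:,2]<.26)&(abs(X[:,0]-.48)<.1)&(abs(X[:,1]+.235)<.034)]
for lo in np.arange(.41,.58,.02):
    Y=X[(X[:,0]>lo)&(X[:,0]<lo+.02)]
    if len(Y)>8: print(round(lo,2),len(Y),np.percentile(Y[:,1],[2,98]).round(4),np.percentile(Y[:,2],95).round(4))
print(X[:,0].min(),X[:,0].max())
# case and lid from top & scene & wrist clouds
for n in ("top","scene"):
    q=vision.get_image(n); Q=cloud(q).reshape(-1,3)
    R=Q[(Q[:,2]>.078)&(Q[:,2]<.092)&(abs(Q[:,0]-.46)<.16)&(abs(Q[:,1]-.215)<.16)]
    print(n,"rim",len(R),show(R))
    L=Q[(Q[:,2]>.11)&(Q[:,2]<.30)&(abs(Q[:,0]-.57)<.1)&(abs(Q[:,1]-.215)<.16)]
    A=np.c_[L[:,1:],np.ones(len(L))]; print("lid x=a*y+b*z+c",np.linalg.lstsq(A,L[:,0],rcond=None)[0],L.min(0),L.max(0))
    cr=Q[(Q[:,2]>.02)&(Q[:,2]<.045)&(abs(Q[:,0]-.46)<.06)&(abs(Q[:,1]-.215)<.07)]
    print("cradle",len(cr),show(cr),cr.min(0),cr.max(0))
E
```

```text
clock: 7.65
eef_pos: [0.4719, -0.2353, 0.1947]
eef_rot: [[1.0, -0.003, 0.003], [-0.003, -1.0, -0.002], [0.003, 0.002, -1.0]]
force: [0.2, 0.0, -5.1]
grip_width: 0.0494
grasp_force: 27.4
t 7.65 pos [ 0.4719 -0.2353  0.1947] F [ 0.2  0.  -5.1] w 0.04935596228808113 g 27.401520609855652
[[1.0, -0.003, 0.003], [-0.003, -1.0, -0.002], [0.003, 0.002, -1.0]] [-0.58  0.4   1.64 -0.    1.11  1.  ]
0.43 45 [-0.2596 -0.2104] 0.2248
0.45 3538 [-0.2594 -0.21  ] 0.2374
0.47 9089 [-0.2672 -0.2031] 0.2503
0.49 6704 [-0.2565 -0.2124] 0.2375
0.51 8716 [-0.2607 -0.2084] 0.2438
0.53 10924 [-0.2614 -0.2077] 0.2439
0.55 6457 [-0.2611 -0.2076] 0.2437
0.44432686129677923 0.5637899977710845
top rim 345 (array([463.6, 215.4]), array([213.5, 172.5]), 81.97)
lid x=a*y+b*z+c [0.14985745 0.15194034 0.50008796] [0.53544586 0.09442839 0.11002583] [0.58997291 0.30494222 0.27658898]
cradle 74 (array([460.5, 196.3]), array([78.8, 67.2]), 80.99) [0.42259941 0.15266642 0.02006841] [0.49765309 0.23879736 0.04276638]
scene rim 499 (array([468.1, 218. ]), array([213. , 183.1]), 81.16)
lid x=a*y+b*z+c [0.15181311 0.10206677 0.51863073] [0.54393852 0.09779371 0.11010523] [0.59228409 0.30868829 0.27274255]
cradle 68 (array([441.1, 202.7]), array([78.3, 26.7]), 80.42) [0.42319055 0.16389991 0.02006543] [0.46078624 0.2419465  0.03789197]
```

```bash
python3 -m jog '[[-0.05,0.5,0.25,0,0,0.27,1],[-0.05,1,0.25,0,0,0.27,1],[-0.05,1,0.25,0,0,0.27,1],[-0.05,1,0.25,0,0,0.27,1],[-0.05,1,0.25,0,0,0.27,1],[-0.05,1,0.25,0,0,0.27,1],[-0.05,1,0.25,0,0,0.27,1],[-0.05,1,0.25,0,0,0.27,1],[-0.05,1,0.25,0,0,0.27,1],[-0.05,1,0.25,0,0,0.27,1]]' && python3 -m jog '[[0,1,0,0,0,0.02,1],[0,1,0,0,0,0,1],[0,1,0,0,0,0,1],[0,1,0,0,0,0,1],[0,0.5,0,0,0,0,1],[0,0,0,0,0,0,1]]' && cat > m.py <<'E'
from h import *
np.set_printoptions(precision=4,suppress=True)
import sys
s=state(); p=wrist(); cv2.imwrite(f"pics/{sys.argv[1]}.png",p["pixels"]); C=wcloud(p)
Q=C.reshape(-1,3)
R=Q[(Q[:,2]>.080)&(Q[:,2]<.090)&(abs(Q[:,0]-.46)<.14)&(abs(Q[:,1]-.215)<.15)]
print("rim",len(R),show(R),R[:,2].mean())
L=Q[(Q[:,2]>.11)&(Q[:,2]<.30)&(abs(Q[:,0]-.58)<.07)&(abs(Q[:,1]-.215)<.14)]
if len(L)>50: print("lid",len(L),np.linalg.lstsq(np.c_[L[:,1:],np.ones(len(L))],L[:,0],rcond=None)[0],L.min(0),L.max(0))
cr=Q[(Q[:,2]>.018)&(Q[:,2]<.045)&(abs(Q[:,0]-.46)<.06)&(abs(Q[:,1]-.215)<.07)]
if len(cr)>20: print("cradle",len(cr),show(cr))
for t in ["case","cradle_axis","lid_edge","lid_hinge"]:
    for o in nets.tip_of(p,t)[:2]: print(t,round(o["p"],2),np.round(o["xy"],1),wcloud(p,o["xy"]))
E
python3 m.py w4
```

```text
clock: 8.8
eef_pos: [0.4605, -0.0438, 0.2415]
eef_rot: [[0.154, 0.988, -0.002], [0.988, -0.154, 0.0], [0.0, -0.002, -1.0]]
force: [-0.1, -0.1, -3.8]
grip_width: 0.0492
grasp_force: 27.3
clock: 9.4
eef_pos: [0.4608, 0.046, 0.2416]
eef_rot: [[0.148, 0.989, -0.001], [0.989, -0.148, 0.0], [-0.0, -0.001, -1.0]]
force: [-0.2, -1.3, -4.2]
grip_width: 0.0491
grasp_force: 27.4
t 9.4 pos [0.4608 0.046  0.2416] F [-0.2 -1.3 -4.2] w 0.049104205692000975 g 27.374095022678375
[[0.148, 0.989, -0.001], [0.989, -0.148, 0.0], [-0.0, -0.001, -1.0]] [-0.03  0.26  1.71 -0.    1.18  0.12]
rim 1481 (array([458.4, 176.4]), array([130.9, 174.2]), 80.89) 0.0840589263935157
lid 16612 [0.1314 0.1412 0.5058] [0.5381 0.0962 0.11  ] [0.5715 0.2137 0.257 ]
cradle 426 (array([467.1, 231. ]), array([11.5, 67.7]), 81.36)
case 0.58 [257.6  37. ] [0.4635 0.2161 0.0105]
cradle_axis 0.64 [258.7  33.6] [0.4654 0.2201 0.0104]
lid_hinge 0.9 [346.8  18.9] [ 0.572   0.23   -0.0011]
```

View pics/w4.png

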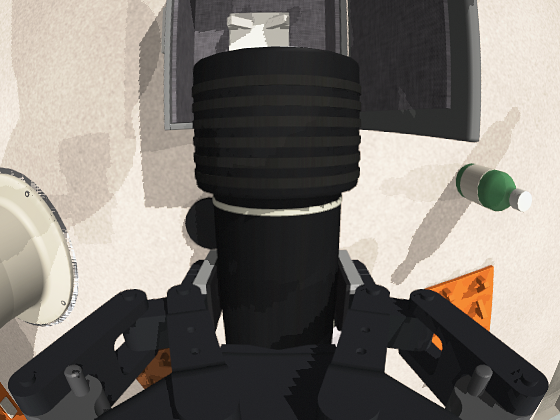

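The wrist view shows the near cradle saddle at about (258,35) and the lid at columns 350–480, to the right and leaning back. The lens held in hand is well aligned with the cradle.

```bash
python3 -m jog '[[0,1,0,0,0,0,1],[0,1,0,0,0,0,1],[0,1,0,0,0,0,1],[0,1,0,0,0,0,1],[0.07,1,0,0,0,0,1],[0,1,0,0,0,0,1],[0,1,0,0,0,0,1],[0,0.7,0,0,0,0,1],[0,0,0,0,0,0,1]]' && python3 -m jog '[[0,0,-0.5,0,0,0,1],[0,0,-1,0,0,0,1],[0,0,-1,0,0,0,1],[0,0,-1,0,0,0,1],[0,0,-1,0,0,0,1],[0,0,-1,0,0,0,1],[0,0,-0.5,0,0,0,1],[0,0,0,0,0,0,1]]' && python3 m.py w5
```

```text
clock: 10.55
eef_pos: [0.4627, 0.2001, 0.2422]
eef_rot: [[0.149, 0.989, 0.0], [0.989, -0.149, 0.0], [0.0, 0.0, -1.0]]
force: [-0.8, 0.6, -4.7]
grip_width: 0.049
grasp_force: 27.4
clock: 11.35
eef_pos: [0.4619, 0.1984, 0.121]
eef_rot: [[0.15, 0.989, -0.003], [0.989, -0.15, -0.001], [-0.001, -0.002, -1.0]]
force: [0.4, -0.0, -4.2]
grip_width: 0.049
grasp_force: 27.3
t 11.35 pos [0.4619 0.1984 0.121 ] F [ 0.4 -0.  -4.2] w 0.04902056490578243 g 27.31156200170517
[[0.15, 0.989, -0.003], [0.989, -0.15, -0.001], [-0.001, -0.002, -1.0]] [ 0.29  0.47  1.77 -0.    0.9   0.44]
rim 9701 (array([465.5, 217.2]), array([212.1, 174.5]), 81.17) 0.08407644901546948
lid 49729 [ 0.2134 -0.2315  0.5422] [0.51   0.0992 0.11  ] [0.5786 0.308  0.2272]
lid_hinge 0.71 [416.  209.7] [0.5481 0.2043 0.0845]
```

View pics/w5.png

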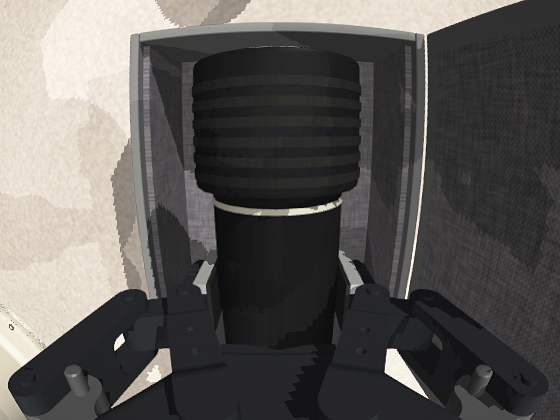

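The lens is centred between the case walls (inner walls at columns 150 and 410, lens axis at 277), so I'm lowering it.

```bash
python3 -m jog '[[0,0.02,-0.7,0,0,0,1],[0,0,-1,0,0,0,1],[0,0,-1,0,0,0,1],[0,0,-1,0,0,0,1],[0,0,-0.5,0,0,0,1],[0,0,-0.3,0,0,0,1],[0,0,0,0,0,0,1],[0,0,0,0,0,0,1]]' && python3 -m jog '[[0,0,-0.1,0,0,0,1],[0,0,0,0,0,0,1]]'  && python3 -m jog '[[0,0,-0.05,0,0,0,1],[0,0,0,0,0,0,1]]'
```

```text
clock: 12.4
eef_pos: [0.463, 0.1998, 0.0329]
eef_rot: [[0.149, 0.989, 0.001], [0.989, -0.149, 0.0], [0.0, 0.001, -1.0]]
force: [0.1, -0.7, -4.7]
grip_width: 0.0491
grasp_force: 27.3
clock: 12.6
eef_pos: [0.4628, 0.1998, 0.0306]
eef_rot: [[0.149, 0.989, 0.001], [0.989, -0.149, 0.0], [0.0, 0.001, -1.0]]
force: [-0.7, -0.8, -4.6]
grip_width: 0.0493
grasp_force: 27.3
clock: 12.8
eef_pos: [0.4626, 0.1997, 0.0293]
eef_rot: [[0.149, 0.989, 0.0], [0.989, -0.149, 0.0], [0.0, 0.0, -1.0]]
force: [0.2, -0.2, -4.9]
grip_width: 0.0492
grasp_force: 27.3
```

```bash
python3 -m jog '[[0,0,-0.1,0,0,0,1],[0,0,-0.05,0,0,0,1],[0,0,0,0,0,0,1],[0,0,0,0,0,0,1]]' && python3 -m jog '[[0,0,-0.05,0,0,0,1],[0,0,0,0,0,0,1]]'
```

```text
clock: 13.2
eef_pos: [0.4626, 0.1997, 0.0262]
eef_rot: [[0.149, 0.989, -0.0], [0.989, -0.149, -0.0], [-0.0, -0.0, -1.0]]
force: [-0.5, 0.3, -3.1]
grip_width: 0.0495
grasp_force: 27.3
clock: 13.4
eef_pos: [0.4626, 0.1997, 0.0252]
eef_rot: [[0.149, 0.989, -0.0], [0.989, -0.149, -0.0], [-0.0, -0.0, -1.0]]
force: [-0.2, 0.5, -3.8]
grip_width: 0.0492
grasp_force: 27.3
```

```bash
python3 -m jog '[[0,0,-0.03,0,0,0,1],[0,0,0,0,0,0,1]]' && python3 -m jog '[[0,0,-0.03,0,0,0,1],[0,0,0,0,0,0,1]]'
```

```text
clock: 13.6
eef_pos: [0.4626, 0.1997, 0.0247]
eef_rot: [[0.149, 0.989, -0.0], [0.989, -0.149, 0.0], [0.0, -0.0, -1.0]]
force: [-0.9, 0.5, -2.8]
grip_width: 0.0491
grasp_force: 27.5
clock: 13.8
eef_pos: [0.4624, 0.1997, 0.0244]
eef_rot: [[0.149, 0.989, -0.0], [0.989, -0.149, 0.0], [0.0, -0.0, -1.0]]
force: [-3.4, 1.6, 6.8]
grip_width: 0.0491
grasp_force: 28.3
```

```bash
python3 -m jog '[[0,0,0.02,0,0,0,1],[0,0,0,0,0,0,1]]' 20 && python3 -m jog '[[0,0,0,0,0,0,-0.5],[0,0,0,0,0,0,-1],[0,0,0,0,0,0,-1],[0,0,0,0,0,0,-1],[0,0,0,0,0,0,-1]]'
```

```text
clock: 14.0
eef_pos: [0.4624, 0.1997, 0.0245]
eef_rot: [[0.15, 0.989, -0.0], [0.989, -0.15, 0.0], [-0.0, -0.0, -1.0]]
force: [-2.2, 1.5, 0.3]
grip_width: 0.0491
grasp_force: 27.8
clock: 14.5
eef_pos: [0.4626, 0.1997, 0.0245]
eef_rot: [[0.149, 0.989, 0.0], [0.989, -0.149, 0.0], [0.0, 0.0, -1.0]]
force: [-0.5, 0.4, 0.5]
grip_width: 0.0857
grasp_force: 0.0
```

```bash
python3 -m jog '[[0,0,0.3,0,0,0,-1],[0,0,0.7,0,0,0,-1],[0,0,1,0,0,0,-1],[0,0,1,0,0,0,-1],[0,0,1,0,0,0,-1],[0,0,1,0,0,0,-1],[0,0,1,0,0,0,-1],[0,0,1,0,0,0,-1],[0,0,1,0,0,0,-1],[0,0,1,0,0,0,-1],[0,0,1,0,0,0,1],[0,0,1,0,0,0,1]]' && python3 -m jog '[[0,0,1,0,0,0,1],[0,0,1,0,0,0,1],[0,0,1,0,0,0,1],[0,0,1,0,0,0,1],[0,0,1,0,0,0,1],[0,0,1,0,0,0,1],[0,0,0,0,0,0,1]]' && cat >> m.py <<'E'
d=np.array([.15,.9887]); n=np.array([.9887,-.15]); o=np.array([.464,.2123])
X=Q[(Q[:,2]>.035)&(Q[:,2]<.078)]; a=(X[:,:2]-o)@d; b=(X[:,:2]-o)@n; k=(abs(b)<.037)&(abs(a)<.094); a,b,z=a[k],b[k],X[k][:,2]
print("lens",a.min(),a.max())
for lo in np.arange(-.08,.08,.02):
    m=(a>lo)&(a<lo+.02)
    if m.sum()>9: print(round(lo,2),m.sum(),np.percentile(b[m],[2,98]),np.percentile(z[m],95))
Y=Q; a=(Y[:,:2]-o)@d; b=(Y[:,:2]-o)@n
L=(abs(a)<.095)&(b>.075)&(b<.14)&(Y[:,2]>.12)&(Y[:,2]<.24); A=np.c_[Y[L][:,2],np.ones(L.sum())]; print("lid b=k z+c",L.sum(),np.linalg.lstsq(A,b[L],rcond=None)[0] if L.sum()>20 else "")
L=(abs(a)<.11)&(b>.07)&(b<.16)&(Y[:,2]>.12); print("lid top",Y[L][:,2].max(),np.percentile(b[L],99))
E
python3 m.py w6
```

```text
clock: 15.7
eef_pos: [0.4623, 0.1996, 0.2458]
eef_rot: [[0.149, 0.989, 0.0], [0.989, -0.149, 0.0], [0.0, 0.0, -1.0]]
force: [-0.2, -0.5, -0.5]
grip_width: 0.0593
grasp_force: 0.0
clock: 16.4
eef_pos: [0.4632, 0.1999, 0.3673]
eef_rot: [[0.149, 0.989, 0.004], [0.989, -0.149, 0.001], [0.002, 0.004, -1.0]]
force: [0.5, 0.2, 0.1]
grip_width: 0.0005
grasp_force: 0.0
t 16.4 pos [0.4632 0.1999 0.3673] F [0.5 0.2 0.1] w 0.0005100508790252674 g 0.0
[[0.149, 0.989, 0.004], [0.989, -0.149, 0.001], [0.002, 0.004, -1.0]] [ 0.29  0.21  1.42 -0.    1.51  0.44]
rim 2670 (array([465.5, 217.1]), array([211.7, 174.7]), 81.48) 0.08411095627501144
lid 13835 [0.1529 0.1483 0.5013] [0.5364 0.0965 0.11  ] [0.5924 0.3082 0.2697]
cradle 222 (array([464. , 216.7]), array([123.5,  67. ]), 80.83)
cradle_axis 0.59 [335.8 163.2] [0.5434 0.2037 0.0846]
lid_edge 0.91 [420.3 188.1] [ 0.7022  0.13   -0.0025]
lid_hinge 0.97 [336.  162.5] [0.5439 0.2045 0.084 ]
lens -0.09399881610184173 0.07826371346961887
-0.08 202 [-0.02    0.0196] 0.06242216961707459
-0.06 460 [-0.0242  0.0237] 0.06624259645590094
-0.04 472 [-0.0239  0.0235] 0.06634670427524247
-0.02 483 [-0.0238  0.0233] 0.06644890102944065
0.0 504 [-0.0236  0.0231] 0.06647538241449276
0.02 532 [-0.0273  0.0274] 0.07224277557321616
0.04 649 [-0.0287  0.0298] 0.07270066864453194
0.06 562 [-0.0287  0.0297] 0.07269387178963263
lid b=k z+c 7903 [0.1191 0.0734]
lid top 0.2696640896789222 0.11340122444770732
```

View pics/w6.png

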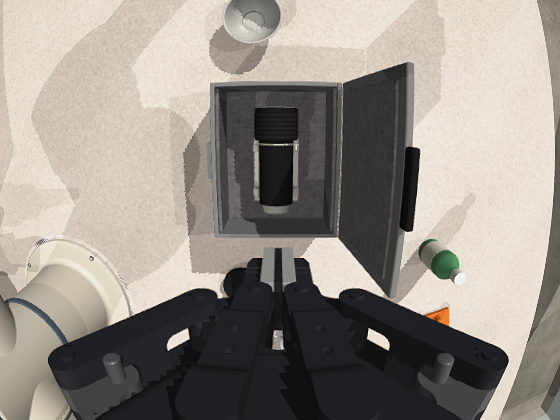

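The wrist view shows the lens seated in the cradle with its front at (277,120) towards the roomier end. The lid stands at columns 340–410, with its lip at (410,190). I'll take the closed gripper behind the lid and push it shut.

```bash
python3 -m jog '[[0.5,-0.03,0,0,0,0,1],[0.95,-0.06,0,0,0,0,1],[0.95,-0.06,0,0,0,0,1],[0.95,-0.06,0,0,0,0,1],[0.95,-0.06,0,0,0,0,1],[0.95,-0.06,0,0,0,0,1],[0.95,-0.06,0,0,0,0,1],[0.95,-0.06,0,0,0,0,1],[0.95,-0.06,0,0,0,0,1],[0.3,-0.03,0,0,0,0,1],[0,0,0,0,0,0,1]]' && python3 -m jog '[[0,0,-0.6,0,0,0,1],[0,0,-1,0,0,0,1],[0,0,-1,0,0,0,1],[0,0,-1,0,0,0,1],[0,0,-1,0,0,0,1],[0,0,-1,0,0,0,1],[0,0,-1,0,0,0,1],[0,0,-0.6,0,0,0,1],[0,0,0,0,0,0,1],[0,0,0,0,0,0,1]]'; python3 - <<'E'
from h import *
s=state(); o=np.array([.464,.2123]); r=s["eef_pos"][:2]-o; print("b",r@[.9887,-.15],"a",r@[.15,.9887])
f=np.arange(1.7,-.01,-.1); S=.14
b=.085-S*np.cos(f)+.008*np.sin(f)+.0145; z=.086+S*np.sin(f)+.008*np.cos(f)
for i in range(1,len(f)): 
    db,dz=b[i]-b[i-1],z[i]-z[i-1]; print(round(f[i],2),np.round([b[i],z[i]],4),"half-rows",np.round(np.array([db*.9887,-db*.15,dz])/.04,2))
print(b[0],z[0])
E
```

```text
clock: 17.75
eef_pos: [0.6312, 0.1886, 0.3635]
eef_rot: [[0.15, 0.989, -0.001], [0.989, -0.15, -0.0], [-0.0, -0.001, -1.0]]
force: [-0.7, -0.3, -0.3]
grip_width: 0.0002
grasp_force: 0.0
clock: 18.75
eef_pos: [0.6305, 0.189, 0.221]
eef_rot: [[0.149, 0.989, 0.0], [0.989, -0.149, 0.0], [0.0, 0.0, -1.0]]
force: [0.3, -0.3, 0.7]
grip_width: 0.0006
grasp_force: 0.0
t 18.75 pos [0.6305 0.189  0.221 ] F [ 0.3 -0.3  0.7] w 0.0005978239163772157 g 0.0
[[0.149, 0.989, 0.0], [0.989, -0.149, 0.0], [0.0, 0.0, -1.0]] [0.2  0.55 1.27 0.   1.32 0.35]
b 0.16814786605515483 a 0.0019042595315308687
1.6 [0.1116 0.2257] half-rows [-0.34  0.05  0.05]
1.5 [0.0976 0.2262] half-rows [-0.35  0.05  0.01]
1.4 [0.0836 0.2253] half-rows [-0.35  0.05 -0.02]
1.3 [0.0698 0.223 ] half-rows [-0.34  0.05 -0.06]
1.2 [0.0562 0.2194] half-rows [-0.33  0.05 -0.09]
1.1 [0.0431 0.2144] half-rows [-0.32  0.05 -0.12]
1.0 [0.0306 0.2081] half-rows [-0.31  0.05 -0.16]
0.9 [0.0187 0.2006] half-rows [-0.29  0.04 -0.19]
0.8 [0.0077 0.192 ] half-rows [-0.27  0.04 -0.22]
0.7 [-0.0024  0.1823] half-rows [-0.25  0.04 -0.24]
0.6 [-0.0115  0.1717] half-rows [-0.23  0.03 -0.27]
0.5 [-0.0195  0.1601] half-rows [-0.2   0.03 -0.29]
0.4 [-0.0263  0.1479] half-rows [-0.17  0.03 -0.31]
0.3 [-0.0319  0.135 ] half-rows [-0.14  0.02 -0.32]
0.2 [-0.0361  0.1217] half-rows [-0.1   0.02 -0.33]
0.1 [-0.039   0.1079] half-rows [-0.07  0.01 -0.34]
-0.0 [-0.0405  0.094 ] half-rows [-0.04  0.01 -0.35]
0.12547154768499322 0.2238023175089814
```

```bash
python3 -m jog '[[-0.4,0.06,0,0,0,0,1],[-0.4,0.06,0.02,0,0,0,1],[-0.4,0.06,0.02,0,0,0,1],[-0.4,0.06,0.02,0,0,0,1],[-0.4,0.06,0.02,0,0,0,1],[-0.4,0.06,0.02,0,0,0,1]]' && python3 -m jog '[[-0.4,0.06,0.02,0,0,0,1],[-0.4,0.06,0.02,0,0,0,1],[-0.4,0.06,0,0,0,0,1],[-0.4,0.06,0,0,0,0,1],[-0.4,0.06,0,0,0,0,1],[-0.4,0.06,-0.04,0,0,0,1]]'
```

```text
clock: 19.35
eef_pos: [0.582, 0.1962, 0.2228]
eef_rot: [[0.149, 0.989, 0.001], [0.989, -0.149, 0.0], [0.0, 0.001, -1.0]]
force: [2.1, 0.5, 2.2]
grip_width: -0.0
grasp_force: 0.0
clock: 19.95
eef_pos: [0.534, 0.2034, 0.2225]
eef_rot: [[0.149, 0.989, 0.0], [0.989, -0.149, 0.0], [0.0, 0.0, -1.0]]
force: [1.2, 0.7, 0.7]
grip_width: -0.0
grasp_force: 0.6
```

```bash
python3 -m jog '[[-0.33,0.05,-0.09,0,0,0,1],[-0.33,0.05,-0.09,0,0,0,1],[-0.32,0.05,-0.12,0,0,0,1],[-0.32,0.05,-0.12,0,0,0,1],[-0.31,0.05,-0.16,0,0,0,1],[-0.31,0.05,-0.16,0,0,0,1]]' && python3 - <<'E'
from h import *
state(); p=vision.get_image("scene"); cv2.imwrite("pics/s2.png",cv2.resize(p["pixels"][180:370,240:480],None,fx=3,fy=3,interpolation=3))
E
```

```text
clock: 20.55
eef_pos: [0.4957, 0.2093, 0.2073]
eef_rot: [[0.15, 0.989, -0.0], [0.989, -0.15, -0.0], [-0.0, -0.0, -1.0]]
force: [0.7, -0.3, 1.5]
grip_width: -0.0001
grasp_force: 0.8
t 20.55 pos [0.4957 0.2093 0.2073] F [ 0.7 -0.3  1.5] w -6.1035079440682244e-05 g 0.8474157680757344
[[0.15, 0.989, -0.0], [0.989, -0.15, -0.0], [-0.0, -0.0, -1.0]] [0.29 0.4  1.59 0.   1.15 0.44]
```

View pics/s2.png

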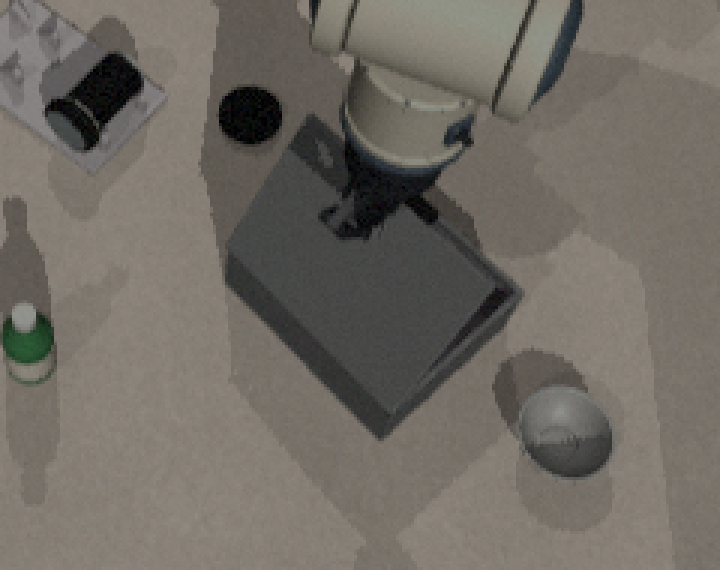

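The lid is following the fingers and is about half shut, with the free edge towards the robot. Continuing the arc.

```bash
python3 -m jog '[[-0.29,0.04,-0.19,0,0,0,1],[-0.29,0.04,-0.19,0,0,0,1],[-0.27,0.04,-0.22,0,0,0,1],[-0.27,0.04,-0.22,0,0,0,1],[-0.25,0.04,-0.24,0,0,0,1],[-0.25,0.04,-0.24,0,0,0,1],[-0.23,0.03,-0.27,0,0,0,1],[-0.23,0.03,-0.27,0,0,0,1]]' && python3 -m jog '[[-0.2,0.03,-0.29,0,0,0,1],[-0.2,0.03,-0.29,0,0,0,1],[-0.17,0.03,-0.31,0,0,0,1],[-0.17,0.03,-0.31,0,0,0,1],[-0.14,0.02,-0.32,0,0,0,1],[-0.14,0.02,-0.32,0,0,0,1]]'
```

```text
clock: 21.4
eef_pos: [0.4542, 0.2153, 0.1704]
eef_rot: [[0.149, 0.989, -0.0], [0.989, -0.149, -0.0], [-0.0, -0.0, -1.0]]
force: [0.3, 0.7, 2.2]
grip_width: -0.0001
grasp_force: 0.7
clock: 22.0
eef_pos: [0.434, 0.2185, 0.1335]
eef_rot: [[0.149, 0.989, -0.0], [0.989, -0.149, -0.0], [-0.0, -0.0, -1.0]]
force: [0.3, -0.7, 1.4]
grip_width: 0.0
grasp_force: 0.5
```

```bash
python3 -m jog '[[-0.07,0.01,-0.22,0,0,0,1],[-0.07,0.01,-0.22,0,0,0,1],[-0.06,0.01,-0.22,0,0,0,1],[-0.04,0.01,-0.2,0,0,0,1],[-0.04,0.01,-0.2,0,0,0,1],[-0.03,0,-0.2,0,0,0,1],[-0.02,0,-0.2,0,0,0,1],[0,0,0,0,0,0,1]]' && python3 -m jog '[[-0.02,0,-0.15,0,0,0,1],[-0.02,0,-0.15,0,0,0,1],[0,0,-0.1,0,0,0,1],[0,0,0,0,0,0,1]]'
```

```text
clock: 22.8
eef_pos: [0.4274, 0.2194, 0.1044]
eef_rot: [[0.15, 0.989, -0.001], [0.989, -0.15, -0.0], [-0.0, -0.001, -1.0]]
force: [0.1, -0.2, 0.1]
grip_width: -0.0001
grasp_force: 0.0
clock: 23.2
eef_pos: [0.4267, 0.2194, 0.0966]
eef_rot: [[0.15, 0.989, -0.0], [0.989, -0.15, -0.0], [-0.0, -0.0, -1.0]]
force: [0.9, 0.4, 1.1]
grip_width: -0.0001
grasp_force: 0.0
```

```bash
python3 -m jog '[[0,0,-0.06,0,0,0,1],[0,0,0,0,0,0,1]]' && python3 -m jog '[[0,0,-0.05,0,0,0,1],[0,0,0,0,0,0,1]]' && python3 -m jog '[[0,0,-0.04,0,0,0,1],[0,0,0,0,0,0,1]]'
```

```text
clock: 23.4
eef_pos: [0.4268, 0.2194, 0.0956]
eef_rot: [[0.149, 0.989, -0.0], [0.989, -0.149, -0.0], [-0.0, -0.0, -1.0]]
force: [0.5, 0.2, -0.1]
grip_width: -0.0001
grasp_force: 0.0
clock: 23.6
eef_pos: [0.4268, 0.2195, 0.0946]
eef_rot: [[0.149, 0.989, 0.0], [0.989, -0.149, -0.0], [-0.0, 0.0, -1.0]]
force: [1.0, -0.0, 0.0]
grip_width: 0.0004
grasp_force: 0.0
clock: 23.8
eef_pos: [0.4268, 0.2195, 0.0938]
eef_rot: [[0.15, 0.989, -0.0], [0.989, -0.15, 0.0], [0.0, -0.0, -1.0]]
force: [0.1, -0.1, -0.3]
grip_width: -0.0001
grasp_force: 0.0
```

```bash
python3 -m jog '[[0,0,-0.04,0,0,0,1],[0,0,0,0,0,0,1]]' && python3 -m jog '[[0,0,-0.03,0,0,0,1],[0,0,0,0,0,0,1]]' && python3 - <<'E'
from h import *
p=vision.get_image("scene"); Q=cloud(p).reshape(-1,3); o=np.array([.464,.2123]); b=(Q[:,:2]-o)@[.9887,-.15]; a=(Q[:,:2]-o)@[.15,.9887]
for lo in np.arange(-.1,.09,.02):
    m=(b>lo)&(b<lo+.02)&(a>.035)&(a<.1)&(Q[:,2]<.2)
    print(round(lo,2),m.sum(),np.median(Q[m][:,2]).round(4))
E
```

```text
clock: 24.0
eef_pos: [0.4269, 0.2195, 0.0934]
eef_rot: [[0.149, 0.989, 0.0], [0.989, -0.149, 0.0], [0.0, 0.0, -1.0]]
force: [-2.0, -0.7, 10.3]
grip_width: 0.0001
grasp_force: 5.2
clock: 24.2
eef_pos: [0.4269, 0.2195, 0.0933]
eef_rot: [[0.149, 0.989, 0.001], [0.989, -0.149, 0.0], [0.0, 0.001, -1.0]]
force: [-5.0, -2.4, 23.7]
grip_width: -0.0002
grasp_force: 11.8
-0.1 56 0.092
-0.08 160 0.0929
-0.06 159 0.0927
-0.04 164 0.0929
-0.02 166 0.0932
0.0 172 0.0931
0.02 170 0.0925
0.04 175 0.0926
0.06 169 0.0927
0.08 452 0.0353
```

Firm contact at 93 mm and a flat lid surface show it is fully shut. I'll retract and check before handing in.

```bash
python3 -m jog '[[0,0,0.1,0,0,0,1],[0,0,0.5,0,0,0,1],[0,0,1,0,0,0,1],[0,0,1,0,0,0,1],[0,0,1,0,0,0,1],[0,0,1,0,0,0,1],[0,0,1,0,0,0,1],[0,0,1,0,0,0,1],[0,0,0.3,0,0,0,1],[0,0,0,0,0,0,1],[0,0,0,0,0,0,1]]' && python3 - <<'E'
from h import *
p=vision.get_image("scene"); cv2.imwrite("pics/s3.png",cv2.resize(p["pixels"][90:370,140:480],None,fx=1.9,fy=1.9,interpolation=3))
Q=cloud(p).reshape(-1,3); o=np.array([.464,.2123]); b=(Q[:,:2]-o)@[.9887,-.15]; a=(Q[:,:2]-o)@[.15,.9887]
print([np.median(Q[(abs(b-c)<.01)&(a>.035)&(a<.1)&(Q[:,2]<.15)][:,2]).round(4) for c in np.arange(-.08,.08,.03)])
E
```

```text
clock: 25.35
eef_pos: [0.4264, 0.2193, 0.2299]
eef_rot: [[0.149, 0.989, -0.001], [0.989, -0.149, -0.0], [-0.0, -0.001, -1.0]]
force: [-0.2, 0.1, -0.5]
grip_width: -0.0002
grasp_force: 0.0
[np.float64(0.0924), np.float64(0.0931), np.float64(0.0927), np.float64(0.0932), np.float64(0.0932), np.float64(0.0928)]
```

View pics/s3.png

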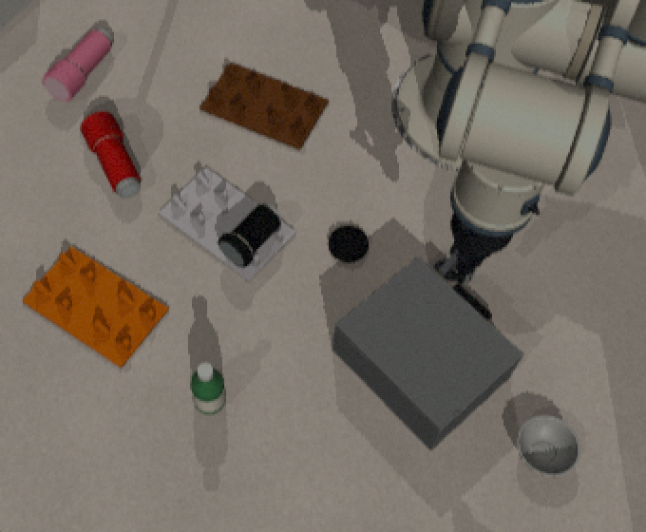

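The case is shut at (430,350) in the crop, the short lens is still on the rest at (250,235), and nothing else has moved.

```bash
python3 -c "from cell import arm; print(arm.sign_off())"
```

```text
the job is handed in; nothing more can be done
None
```

The long lens is in the cradle with its wide front at the roomier end, the lid is fully shut, nothing else moved, and the job was handed in at about 25 s; peak grip read 28 N.

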